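# Lock the camera stand's bar with its hitch pin

## Task

Lock the sliding clamp onto the steel bar of the camera repair stand: take the hitch pin out of its wooden block, feel for the cross hole near the bar's free end without pressing hard, and push the pin straight down through it until its collar is fully home, the folded-back loop lying over the bar away from the free end. Then swing the sprung loop up and over the bar's free end until it snaps shut underneath. Do not force the pin or the loop against the stand, and leave the lens, the camera shell and the screwdriver where they are.

Things in the scene. Friction and masses are not known exactly. Their poses are not given: they have to be found in the camera images.
- hole_ref (a point): Point on the centre line of the stand's level steel bar, at its upper face; x along the bar to its free end, z up. The bar (24 mm wide, 20 high) has end play, sliding stiffly (9 N): its vertical through hole, 10 mm in diameter, lies 4 to 24 mm from this point along +x (not measured: look or feel for it). The bar ends 36 mm beyond the hole's centre.
- stand: Fixed camera repair stand (black clamps, camera body) with its bar; origin on the table 125 mm straight below hole_ref, same axes. A sliding clamp 38 mm wide stands 7 mm above the bar's upper face from 30 to 64 mm along -x of the origin; the camera body rises 100 mm above the bar beyond 180 mm along -x.
- block: Fixed wooden block 70 x 70 x 50 mm, origin under its centre; the pin stands in the 12 mm hole in its middle, collar resting on the block's top.
- pin_grip (a point): Centre of the hitch pin's red grip tab: 18 mm along x, 12 mm along y (grip across this), 25 mm high. z up the pin's axis; the loop shuts on the x side, so x must point to the bar's free end. Below the tab a collar, 20 mm in diameter, 10 high, then a shank 8.6 mm in diameter, 34 mm long, blunt tip 56.5 mm below this point. Pin and loop weigh 150 g.
- pin_collar (a point): Point on the pin's axis in the collar's underside, 22.5 mm below pin_grip, same axes. With the pin fully home this is level with the bar's upper face.
- loop_end (a point): Centre of the red sleeve (10 mm in diameter, 29 mm long along the pin's y, spins freely) on the end of the pin's wire loop; can be gripped from above across its diameter. Loop arms 36 mm apart, hinge axis along the pin's y, 6 mm above the collar's underside; sleeve centre 46.7 mm from it and sprung: pulls out along the arms up to 9 mm (4 N, then 2 N/mm). Its rotation means nothing.
- loop (a joint): Angle of the wire loop (rad), swinging freely by its weight. 0: open, along the pin's -x and 0.35 above level. Grows as it swings up: upright at 1.22, level along +x at 2.79, shut at 4.2 (under the bar). Tipped over, it drops onto the bar's end and stops there near 3.3: pressed down on the sleeve (roughly 5 to 10 N) it stretches some 3 mm, rides over the end's lower corner near 3.4 and snaps below.
- lens: Aluminium lens barrel, 60 mm in diameter, 46 mm high, standing on the table; origin under its centre. Leave alone.
- shell: Grey open camera shell, 70 x 120 x 30 mm, on the table; origin under its centre. Leave alone.
- driver: Screwdriver with yellow handle, 150 mm long, on the table. Leave alone.
There are look-alikes about, which are no part of the job. Leave any pink or purple look-alike of the part that bears pin_grip alone.

How it is judged:
By the outcome, as a careful person would: the job done as asked, in the order asked, and still so for the second after the job is handed in, with the robot touching nothing.
It also fails if it takes over 72 s, if anything falls off the work surface, if the arm or the gripper's body presses on something with over 40 N, if the wrist force passes 120 N, or if a joint passes its speed limit or range.

## Robot

A 6-joint arm with a two-finger parallel gripper is mounted at the origin on the work surface. World frame = base frame: x ahead of the robot, y to its left, z up, the work surface at z = 0. Lengths are in m, angles in rad, forces in N, time in s.
With the tool pointing down it reaches from about 0.275 to 0.825 m from the base axis. Payload 4.9 kg.
Tool frame: the origin (TCP) lies at the very end of the fingers, on their centre line; the grasp point (between the pads) lies 19 mm behind it; y points along the fingers, x is the direction in which the jaws open and shut, and the axes are right-handed (so a half turn about y gives the same grasp; the last joint's range is limited). The gripper opens to 85 mm and grips with 20 to 120 N. Pads are 22 mm wide; open, the fingers measure 114 mm over their backs; the gripper's body (76 mm by 85 mm) begins 54 mm behind the grasp point. The pads swing forward as they close: fully open they stand 13 mm farther back than shut.
Start: joints at [1.059, 0.326, -0.193, 1.052, 0, 1.437], TCP at [0.203, 0.511, 0.231] pointing down, gripper open.
Joint ranges: [-2.65, 2.65], [-0.97, 1.79], [-1.3, 1.35], [-1.93, 2.1], [-1.47, 1.37], [-3.14, 3.14]. Speed limits (rad/s): [2.57, 2.57, 3.14, 3.14, 3.14, 3.14].

## Interface

Orientations are given as [roll, pitch, yaw] about the fixed x, y, z axes, in that order (R = Rz(yaw) Ry(pitch) Rx(roll)).
In Python, from bench import env, get_image, get_calibration gives the robot as it stands.
- The arm moves only by the shell command python3 -m creep 'ROWS' [OPENING] [FORCE]. ROWS is JSON, a list of rows, each a list of 4 numbers: the shift along the tool's x, y, z in cm, then the turn about the tool's y in rad. A call has 1 to 8 rows; each row shifts and turns the commanded pose from where the row before left it, along the tool's axes as they then stand; what a row does not reach is not made up. A row lasts 1/8 s, in which the tool goes at most 62.5 mm and 10.7 degrees, less where a joint would pass 70% of its speed; a pose out of reach is approached as far as the arm can. A call with a gripper value outside its range is refused whole. OPENING is the closure in counts, from 0 (fully open) to 255 (shut), set as the call begins (- or left out, the last holds). The fingers move at their own pace and stop on an object; FORCE is the grip in N (left out, the last holds). Time passes only in rows, so rows that do not move let the fingers close. It gives the time, the measured TCP pose, the force and the opening at its end, in the units of the state.
- env.observe(): the state, without advancing time (a new reading comes with each control period).
- get_image(name): name is "scene" or "top" or "wrist"; returns the picture (420x560x3 uint8, red, green, blue); there is no depth.
- get_calibration(name): a dict with "fx", "fy", "cx", "cy" (pixels), "dist_coeffs" ([k1, k2, p1, p2, k3] as OpenCV has them; the pictures are not rectified), "T" (4x4, takes a point from camera to world coordinates). Camera axes: x right, y up, looking along -z (the intrinsics and any distortion apply to the point x, -y, -z); pixel columns grow to the right and rows downward; lengths in m; the calibration is good to about 2 mm. A picture is of the moment at which its call begins: read the wrist's pose just before it. get_calibration takes no time and is no camera call; for the wrist camera it gives the pose at the moment of the call.
- env.finish_job(): hands the job in, once; it reports no verdict.
The state is a dict: "time": time; "joints": joint angles; "qvel": joint speeds; "effort": joint torques, N m; "position": TCP position; "tcp_rot": TCP orientation; "wrist_force": force on the tool from outside, world axes, zero at the start; "torque": the same for the moment, N m; "opening": finger opening in m.
Only numpy, scipy, OpenCV 4.12 (cv2) and the standard library are available. Lean on these libraries where they do the work, as an engineer would, in place of code of your own. Each camera call takes 0.05 s, during which the arm holds its last target. There are 200 camera calls.

## Working session

There is one attempt and no reset: what is moved stays moved. The work goes in short steps, Python scripts to look and compute and a shell command to move; the robot and the scene stay as the last step left them, time stands still between calls to the robot, and variables do not carry over. Pictures are saved under pics/ and viewed, about 8 in all and at most 12, crops included, and the job is handed in when it is done.

```bash
ls; mkdir -p pics; python3 - <<'E'
from bench import env,get_image,get_calibration
import cv2,numpy as np
s=env.observe();print(s)
a=get_image("scene");b=get_image("top")
for n in("scene","top"):
    c=get_calibration(n);print(n,c)
cv2.imwrite("pics/s0.png",a[...,::-1]);cv2.imwrite("pics/t0.png",b[...,::-1])
E
```

```text
pics
{'time': 0.0, 'joints': array([ 1.05880709e+00,  3.26974272e-01, -1.93579233e-01,  1.05200631e+00,
       -1.58261524e-06,  1.43657015e+00]), 'qvel': array([ 0.00029884, -0.00157413,  0.00056602,  0.00029631, -0.00074583,
       -0.00059395]), 'effort': array([-4.26182178e-04, -4.43404377e+01,  2.62440526e+01,  1.54126296e-02,
       -1.46312914e-04,  1.54768179e-05]), 'position': array([0.20257772, 0.51070569, 0.23048706]), 'tcp_rot': array([-1.5705619 ,  0.00174783,  1.19303347]), 'wrist_force': array([-0.18075098,  0.39752396, -0.72586887]), 'torque': array([-0.01119108, -0.00320973,  0.0124401 ]), 'opening': 0.08551028314289986}
scene {'fx': 389.0769798860959, 'fy': 389.0769798860959, 'cx': 278.90360105900515, 'cy': 210.6508384390122, 'dist_coeffs': array([-0.03167991,  0.        ,  0.        ,  0.        ,  0.        ]), 'T': array([[-0.76237919, -0.49860892,  0.41251318,  0.83737831],
       [ 0.64704795, -0.57714643,  0.4982278 ,  0.49385825],
       [-0.01034032,  0.64675431,  0.76262831,  0.58885841],
       [ 0.        ,  0.        ,  0.        ,  1.        ]])}
top {'fx': 484.59245713548717, 'fy': 484.59245713548717, 'cx': 280.49358110804445, 'cy': 212.74661108052254, 'dist_coeffs': array([-0.05820606,  0.        ,  0.        ,  0.        ,  0.        ]), 'T': array([[-0.01056092,  0.9814934 , -0.19120451,  0.39890556],
       [-0.99990122, -0.00859208,  0.0111232 ,  0.15335744],
       [ 0.0092745 ,  0.1913031 ,  0.98148719,  1.00876506],
       [ 0.        ,  0.        ,  0.        ,  1.        ]])}
```

View pics/s0.png

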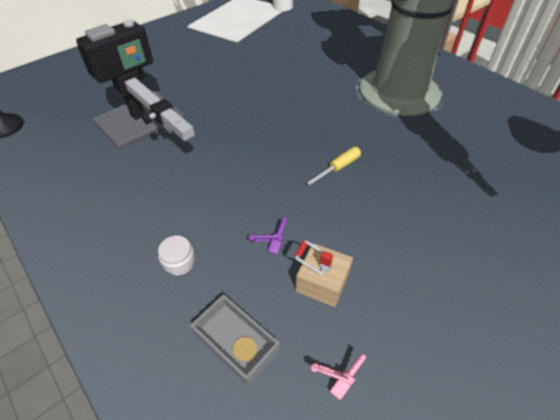

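View pics/t0.png

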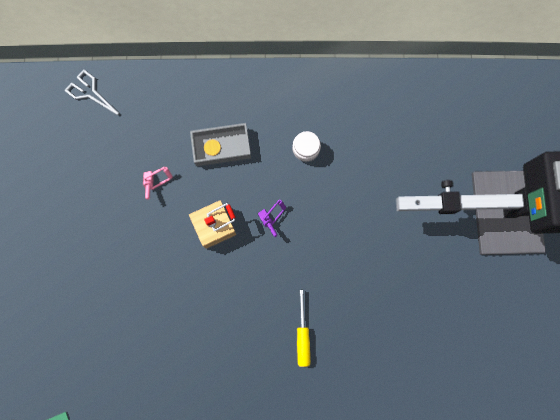

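The red pin stands in the block in both views: top (210,220), scene (326,258). The look-alikes are purple at top (272,217) and pink at top (150,182), and both lie on the table. The red one fits because it is red and upright in the block. I'll confirm it in an enlarged crop, together with the bar end.

```bash
cat > h.py <<'E'
import cv2,numpy as np
from bench import env,get_image,get_calibration
from scipy.spatial.transform import Rotation as R
F=np.diag([1,-1,-1])
def ray(c,u,v):
    K=np.array([[c['fx'],0,c['cx']],[0,c['fy'],c['cy']],[0,0,1]])
    x,y=cv2.undistortPoints(np.array([[[u,v]]],float),K,c['dist_coeffs'])[0,0]
    d=c['T'][:3,:3]@np.array([x,-y,-1]); return c['T'][:3,3],d/np.linalg.norm(d)
def plane(c,u,v,z):
    o,d=ray(c,u,v); return o+d*(z-o[2])/d[2]
def two(c1,p1,c2,p2):
    o1,d1=ray(c1,*p1);o2,d2=ray(c2,*p2)
    t=np.linalg.lstsq(np.c_[d1,-d2],o2-o1,rcond=None)[0]
    a=o1+t[0]*d1;b=o2+t[1]*d2; return (a+b)/2,np.linalg.norm(a-b)
def proj(c,P):
    q=F@c['T'][:3,:3].T@(np.asarray(P,float)-c['T'][:3,3])
    K=np.array([[c['fx'],0,c['cx']],[0,c['fy'],c['cy']],[0,0,1]])
    return cv2.projectPoints(q.reshape(1,1,3),np.zeros(3),np.zeros(3),K,c['dist_coeffs'])[0].ravel()
def crop(img,x0,y0,w,h,k,out=None):
    return cv2.resize(img[y0:y0+h,x0:x0+w],None,fx=k,fy=k,interpolation=cv2.INTER_CUBIC)
E
python3 - <<'E'
from h import *
a=cv2.imread("pics/s0.png");b=cv2.imread("pics/t0.png")
m=np.vstack([np.hstack([crop(b,180,185,80,60,5),crop(a,280,230,80,60,5)]),np.hstack([crop(b,390,170,80,60,5),crop(a,120,75,80,60,5)])])
cv2.imwrite("pics/c0.png",m)
for n,i in(("s",a),("t",b)):
    h=cv2.cvtColor(i,cv2.COLOR_BGR2HSV)
    k=(((h[...,0]<6)|(h[...,0]>175))&(h[...,1]>190)&(h[...,2]>80)).astype(np.uint8)
    N,L,S,C=cv2.connectedComponentsWithStats(k)
    print(n,[(S[j],C[j].round(1)) for j in range(1,N) if S[j][4]>15])
E
```

```text
s []
t [(array([226, 205,   9,  14,  65], dtype=int32), array([230. , 211.7])), (array([205, 216,  10,   9,  59], dtype=int32), array([209.5, 220.4]))]
```

View pics/c0.png

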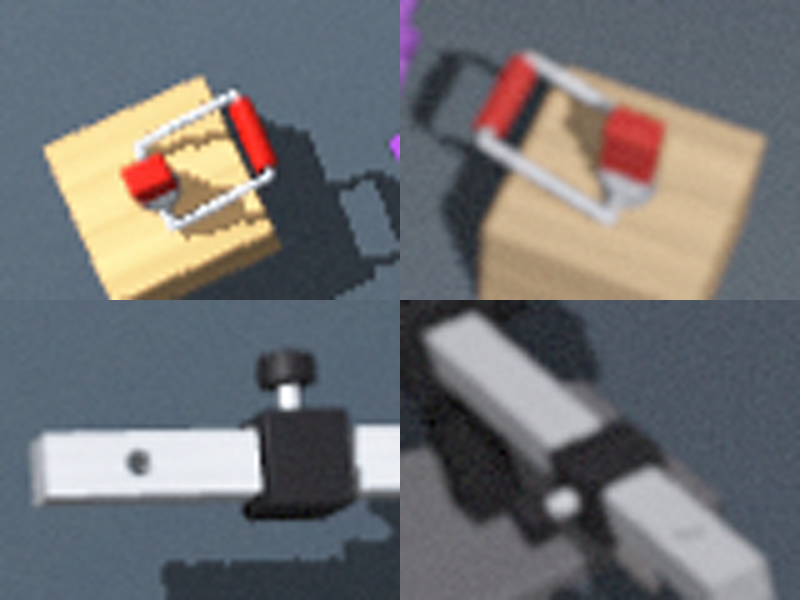

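The crops confirm the red pin standing in the wooden block, loop pointing right (top view tab 209,220, sleeve 230.5,211.5). The bar's hole is visible at top (417.2,202) and scene (177,121), with the free end toward +y.

```bash
python3 - <<'E'
from h import *
ct,cs=get_calibration("top"),get_calibration("scene")
a=cv2.imread("pics/s0.png");b=cv2.imread("pics/t0.png")
for n,i,w in(("s",a,(280,230,80,60)),("t",b,(180,185,80,60))):
    h=cv2.cvtColor(i,cv2.COLOR_BGR2HSV)
    k=(((h[...,0]<8)|(h[...,0]>172))&(h[...,1]>130)&(h[...,2]>70)).astype(np.uint8)
    N,L,S,C=cv2.connectedComponentsWithStats(k)
    x,y,ww,hh=w
    print(n,[(S[j][4],C[j].round(1)) for j in range(1,N) if S[j][4]>15 and x<C[j][0]<x+ww and y<C[j][1]<y+hh])
    # red brightness split
f=lambda X,Y,x0,y0:(x0+(X+.5)/5-.5,y0+(Y+.5)/5-.5)
print("hole",plane(ct,*f(138,162,390,170),.125),plane(cs,*f(690,233,40,75)[0:2],.125), two(ct,f(138,162,390,170),cs,f(290,233,120,75)))
print("tab two",two(ct,(209.5,220.4),cs,f(632-400,143,280,230)))
print("sleeve two",two(ct,(230.3,211.6),cs,f(507-400,95,280,230)), plane(ct,230.3,211.6,.072))
# block top corners
for p in[(45,148),(203,78),(282,243)]: print("blk",plane(ct,*f(*p,180,185),.05))
for p in[(570-400,65),(767-400,135),(482-400,222),(720-400,253)]: print("blk s",plane(cs,*f(*p,280,230),.05))
# bar edges: bright mask
g=cv2.cvtColor(b,cv2.COLOR_BGR2HSV); m=((g[...,2]>195)&(g[...,1]<40)).astype(np.uint8)
for c0 in(402,408,414,424,430,436,440,465,475,485,495,505,515):
    r=np.where(m[185:225,c0])[0]+185
    if len(r): print(c0,r.min(),r.max(),plane(ct,c0,r.min()-.5,.125)[:2].round(4),plane(ct,c0,r.max()+.5,.125)[:2].round(4))
print("end",[ (r,np.where(m[r,385:440])[0].min()+385, plane(ct,np.where(m[r,385:440])[0].min()+384.5,r,.125).round(4)) for r in (198,201,205,208)])
E
```

```text
s [(np.int32(95), array([301.3, 248.8])), (np.int32(140), array([325.8, 258.1]))]
t [(np.int32(73), array([230. , 211.6])), (np.int32(67), array([209.4, 220.1]))]
hole [ 0.58940661 -0.11390073  0.125     ] [ 0.58798389 -0.1142444   0.125     ] (array([ 0.588812  , -0.11328481,  0.12606833]), np.float64(0.0008808095615924234))
tab two (array([0.5668871 , 0.28150703, 0.07558743]), np.float64(0.0007201682527367694))
sleeve two (array([0.58397936, 0.24148671, 0.07440187]), np.float64(0.0003316977661261326)) [0.58456417 0.24158739 0.072     ]
blk [0.58432082 0.32771425 0.05      ]
blk [0.61264345 0.26434759 0.05      ]
blk [0.54481229 0.23186721 0.05      ]
blk s [0.54734551 0.2344958  0.05      ]
blk s [0.51771933 0.29747301 0.05      ]
blk s [0.61104278 0.26074221 0.05      ]
blk s [0.56174393 0.31811139 0.05      ]
402 197 208 [ 0.6002 -0.0857] [ 0.5772 -0.0843]
408 196 208 [ 0.6021 -0.0972] [ 0.5771 -0.0956]
414 196 208 [ 0.602  -0.1086] [ 0.577 -0.107]
424 196 208 [ 0.6018 -0.1277] [ 0.5768 -0.126 ]
430 196 207 [ 0.6018 -0.1392] [ 0.5787 -0.1376]
436 196 207 [ 0.6017 -0.1507] [ 0.5786 -0.149 ]
440 196 207 [ 0.6016 -0.1584] [ 0.5785 -0.1566]
465 195 207 [ 0.6032 -0.2067] [ 0.5781 -0.2046]
475 195 207 [ 0.6031 -0.2261] [ 0.5779 -0.2239]
485 195 206 [ 0.603  -0.2456] [ 0.5797 -0.2434]
495 195 206 [ 0.6029 -0.2651] [ 0.5796 -0.2628]
505 195 206 [ 0.6027 -0.2847] [ 0.5794 -0.2823]
515 195 206 [ 0.6026 -0.3044] [ 0.5793 -0.3019]
end [(198, np.int64(398), array([ 0.5974, -0.0769,  0.125 ])), (201, np.int64(399), array([ 0.5916, -0.0785,  0.125 ])), (205, np.int64(399), array([ 0.5839, -0.0781,  0.125 ])), (208, np.int64(399), array([ 0.5782, -0.0777,  0.125 ]))]
```

```bash
python3 -m creep '[[0,0,0,0.185],[0,0,0,0.185],[0,0,0,0.185],[0,0,0,0.185],[3.3,0,-5,0.023]]' 0 60; python3 -m creep '[[3.3,0,-5,0],[3.3,0,-5,0],[3.3,0,-5,0],[3.3,0,-5,0],[3.3,0,-5,0],[3.3,0,-5,0],[0,0,0,0],[0,0,0,0]]'
python3 - <<'E'
from h import *
s=env.observe();print(s['position'],s['tcp_rot'],s['time'])
i=get_image("wrist");c=get_calibration("wrist");print(c,[proj(c,p) for p in([.566,.281,.085],[.584,.2415,.073])])
cv2.imwrite("pics/w1.png",i[...,::-1])
E
```

```text
time: 0.72
position: [0.2525, 0.4818, 0.2308]
tcp_rot: [-1.57, 0.001, 0.435]
wrist_force: [0.9, 0.6, -0.5]
opening: 0.0856
time: 1.72
position: [0.5588, 0.2903, 0.2305]
tcp_rot: [-1.57, 0.002, 0.429]
wrist_force: [-0.7, 0.0, 0.2]
opening: 0.0851
[0.55884186 0.2903338  0.23052268] [-1.57022532  0.00180818  0.42944672] 1.725
{'fx': 322.8816378548626, 'fy': 322.8816378548626, 'cx': 280.7966538920635, 'cy': 210.72744655271342, 'dist_coeffs': array([-0.06811157,  0.        ,  0.        ,  0.        ,  0.        ]), 'T': array([[ 0.9087429 , -0.3967741 , -0.12944753,  0.52474598],
       [ 0.41735149,  0.86241588,  0.28645521,  0.36391561],
       [-0.00202041, -0.31433926,  0.94930856,  0.37243579],
       [ 0.        ,  0.        ,  0.        ,  1.        ]])} [array([284.50180933, 208.07981086]), array([284.11309578, 245.21988828])]
```

View pics/w1.png

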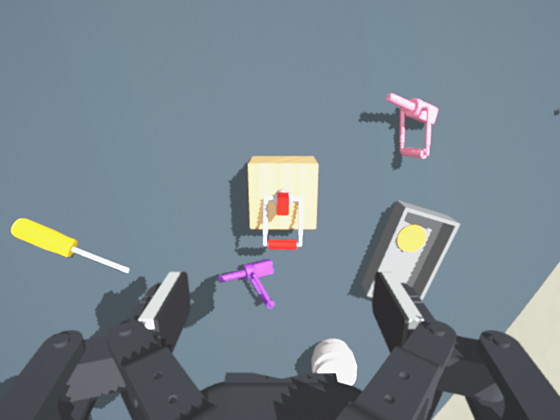

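The wrist view shows the red tab at (283,203) and the sleeve at (283,244) directly below it, so the yaw is aligned. The purple look-alike at (255,275) is clear of the path.

```bash
python3 - <<'E'
from h import *
c=get_calibration("wrist");i=cv2.imread("pics/w1.png")
h=cv2.cvtColor(i,cv2.COLOR_BGR2HSV)
k=(((h[...,0]<8)|(h[...,0]>172))&(h[...,1]>130)&(h[...,2]>70)).astype(np.uint8)
N,L,S,C=cv2.connectedComponentsWithStats(k)
for j in range(1,N):
    if S[j][4]>30: print(S[j],C[j].round(2))
print(i[186:220,283].tolist())
# expected outline of tab for pin at P, pin x = tool z
P=np.array([.566,.281,.0725]);y=.4294;ex=np.array([-np.sin(y),np.cos(y),0]);ey=np.array([-np.cos(y),-np.sin(y),0])
for dz in(.0125,-.0125):
  for dx in(-.009,.009): print(dz,dx,proj(c,P+ex*dx+[0,0,dz]))
print(proj(c,P+ex*-.0439-[0,0,.0005]))
E
```

```text
[277 193  12  22 254] [282.5  203.77]
[268 240  29  10 267] [282.07 244.21]
[[220, 247, 247], [219, 248, 248], [219, 239, 247], [235, 232, 233], [252, 250, 245], [254, 252, 247], [180, 177, 241], [77, 78, 235], [44, 51, 235], [50, 57, 236], [50, 56, 237], [53, 61, 245], [60, 72, 248], [67, 79, 247], [64, 76, 247], [63, 76, 247], [63, 76, 247], [62, 75, 247], [63, 75, 247], [64, 76, 247], [63, 76, 247], [63, 76, 247], [62, 76, 247], [63, 75, 247], [64, 76, 247], [63, 76, 247], [63, 75, 247], [60, 68, 247], [61, 73, 247], [120, 174, 247], [202, 255, 247], [224, 250, 247], [222, 247, 247], [220, 247, 247]]
0.0125 -0.009 [284.45656423 217.15515713]
0.0125 0.009 [284.54749706 198.83370232]
-0.0125 -0.009 [284.24189777 208.96740648]
-0.0125 0.009 [284.32179856 191.85242224]
[284.18102316 245.2541975 ]
```

```bash
python3 -m creep '[[0,-1,0,0.141],[0,-1,0,0.141],[0,-1,0,0.14]]'; python3 -m creep '[[0.4,-0.14,-5.64,0],[0.4,-0.14,-5.64,0],[0.4,-0.14,-5.64,0],[0.4,-0.14,-5.64,0],[0.4,-0.14,-5.64,0],[0.4,-0.14,-5.64,0],[0.4,-0.14,-5.64,0],[0,0,0,0]]';python3 -m creep '[[0,0,0,0],[0,0,0,0]]'
python3 - <<'E'
from h import *
s=env.observe();print(s['position'],s['tcp_rot'],s['time'],s['wrist_force'])
i=get_image("wrist");c=get_calibration("wrist");np.save("c2.npy",c,allow_pickle=True)
print([proj(c,p) for p in([.589,-.1138,.125],)])
cv2.imwrite("pics/w2.png",i[...,::-1])
u,v=map(int,proj(c,[.589,-.1138,.125]))
cv2.imwrite("pics/w2c.png",np.hstack([i[:,:,::-1][0:420:1,140:420],crop(i[...,::-1],u-40,v-40,80,70,6)[:420]]))
E
```

```text
time: 2.15
position: [0.5579, 0.2919, 0.2618]
tcp_rot: [-1.571, 0.0, 0.006]
wrist_force: [0.4, 0.5, 0.4]
opening: 0.0855
time: 3.15
position: [0.5904, -0.1061, 0.2712]
tcp_rot: [-1.571, -0.0, 0.005]
wrist_force: [-0.3, 0.4, 0.1]
opening: 0.085
time: 3.4
position: [0.5904, -0.1019, 0.2712]
tcp_rot: [-1.57, 0.0, 0.011]
wrist_force: [-0.1, 0.4, -0.8]
opening: 0.0855
[ 0.59040132 -0.10185966  0.27122089] [-1.57041422e+00  1.69052839e-04  1.08649743e-02] 3.4 [-0.08957875  0.41654794 -0.80532063]
[array([279.33683385, 207.35049865])]
```

View pics/w2c.png

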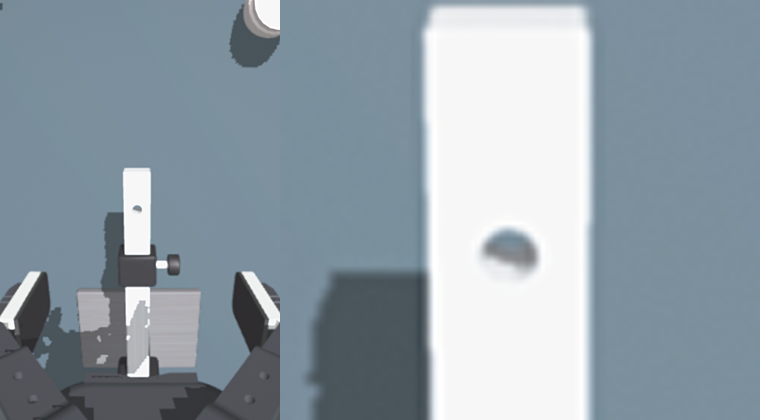

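The hole is at wrist pixel (277.3,209.3), with the bar's end edge at v≈171.3. The bar runs straight up the image, so yaw is aligned.

```bash
python3 - <<'E'
from h import *
c=get_calibration("wrist")
i=cv2.imread("pics/w2.png"); g=i.min(2)
m=(g>225).astype(np.uint8)
for r in(173,180,190,200,220,230,240):
    x=np.where(m[r,255:300])[0]+255; print(r,x.min(),x.max(),end=' | ')
sub=g[200:220,268:288]; w=np.clip(240-sub.astype(float),0,None); w[w<15]=0
yy,xx=np.mgrid[200:220,268:288]; print("\nhole",(xx*w).sum()/w.sum(),(yy*w).sum()/w.sum()); print(sub[:,9].tolist())
for v in(208.7,209.3): print(plane(c,277.3,v,.125))
print("end",plane(c,277.3,171.3,.125), "far bar",plane(c,(261+0)*0+277.5,240,.125))
# pin from pose 1 -> rebuild wrist camera by rigid tool offset
s=env.observe();Rt=R.from_euler('xyz',s['tcp_rot']).as_matrix();T=np.eye(4);T[:3,:3]=Rt;T[:3,3]=s['position'];X=np.linalg.inv(T)@c['T']
T1=np.eye(4);T1[:3,:3]=R.from_euler('xyz',[-1.57022532,0.00180818,0.42944672]).as_matrix();T1[:3,3]=[0.55884186,0.2903338,0.23052268]
c1=dict(c);c1['T']=T1@X;P=plane(c1,282.5,206,.085);print("pin",P,T1[:3,:3].T@(P-T1[:3,3]), "sleeve",plane(c1,282.07,244.2,.0747))
E
```

```text
173 263 289 | 180 264 289 | 190 264 289 | 200 264 289 | 220 264 289 | 230 265 289 | 240 265 289 | 
hole 277.1331385642738 208.06698664440734
[247, 247, 247, 249, 243, 168, 121, 121, 128, 131, 153, 215, 230, 235, 246, 247, 247, 247, 247, 247]
[ 0.5871033  -0.11514863  0.125     ]
[ 0.58710761 -0.11574023  0.125     ]
end [ 0.58684174 -0.07961848  0.125     ] far bar [ 0.58752702 -0.14702902  0.125     ]
pin [0.56408252 0.2815076  0.085     ] [ 0.00135297  0.14551462 -0.01028988] sleeve [0.58189843 0.2417976  0.0747    ]
```

```bash
python3 -m creep '[[0,0,0,-0.137],[0,0,0,-0.137],[0,0,0,-0.137]]'; python3 -m creep '[[1.9,0.8,5.15,0],[1.9,0.8,5.15,0],[1.9,0.8,5.15,0],[1.9,0.8,5.15,0],[1.9,0.8,5.15,0],[1.9,0.8,5.15,0],[1.9,0.8,5.15,0],[0,0,0,0]]';python3 -m creep '[[0,0,0,0],[0,0,0,0]]'
cat >> h.py <<'E'
def to(P,yaw):
    s=env.observe();Rt=R.from_euler('xyz',s['tcp_rot']).as_matrix()
    print('t',s['time'],'pos',s['position'].round(4),'rot',s['tcp_rot'].round(4),'F',s['wrist_force'].round(1),'op',round(s['opening'],4))
    print('shift cm',(Rt.T@(np.array(P)-s['position'])*100).round(2),'turn',round(s['tcp_rot'][2]-yaw,4))
E
python3 -c "
from h import *
to([.5641,.2815,.066],.422)"
```

```text
time: 3.82
position: [0.5906, -0.1025, 0.2712]
tcp_rot: [-1.571, 0.0, 0.426]
wrist_force: [-0.1, -0.6, -0.2]
opening: 0.0854
time: 4.82
position: [0.5633, 0.2842, 0.2142]
tcp_rot: [-1.57, 0.001, 0.427]
wrist_force: [-0.4, -1.1, -0.1]
opening: 0.0856
time: 5.08
position: [0.5656, 0.2786, 0.2154]
tcp_rot: [-1.571, -0.0, 0.418]
wrist_force: [0.2, 0.3, 0.1]
opening: 0.0854
t 5.075 pos [0.5656 0.2786 0.2154] rot [-1.5711e+00 -3.0000e-04  4.1800e-01] F [0.2 0.3 0.1] op 0.0854
shift cm [-0.02 14.94  0.33] turn -0.004
```

```bash
python3 -m creep '[[0,4.5,0.1,0],[0,4.5,0.1,0],[0,3,0.1,0],[0,0,0,0],[0,0,0,0],[0,0,0,0]]'
python3 -c "
from h import *
to([.5641,.2815,.066],.422)
to([.5641,.2815,.066],.422)"
```

```text
time: 5.82
position: [0.5658, 0.2823, 0.0972]
tcp_rot: [-1.571, -0.003, 0.418]
wrist_force: [0.5, -0.3, 0.2]
opening: 0.0852
t 5.825 pos [0.5658 0.2823 0.0972] rot [-1.5711 -0.0034  0.4185] F [ 0.5 -0.3  0.2] op 0.0852
shift cm [-0.2   3.12 -0.01] turn -0.0035
t 5.825 pos [0.5658 0.2823 0.0972] rot [-1.5711 -0.0034  0.4185] F [ 0.5 -0.3  0.2] op 0.0852
shift cm [-0.2   3.12 -0.01] turn -0.0035
```

```bash
python3 -m creep '[[-0.1,3.1,0,0],[0,0,0,0]]'; python3 -m creep '[[0,0,0,0],[0,0,0,0],[0,0,0,0],[0,0,0,0],[0,0,0,0],[0,0,0,0],[0,0,0,0],[0,0,0,0]]' 255 50
python3 - <<'E'
from h import *
to([.5641,.2815,.066],.422)
i=get_image("wrist");to([.5641,.2815,.066],.422)
cv2.imwrite("pics/w3.png",crop(i[...,::-1],140,180,280,220,2.5))
E
```

```text
time: 6.08
position: [0.5621, 0.2813, 0.0634]
tcp_rot: [-1.571, 0.003, 0.419]
wrist_force: [-0.2, -0.5, -0.5]
opening: 0.0853
time: 7.08
position: [0.5636, 0.2819, 0.0646]
tcp_rot: [-1.571, -0.001, 0.419]
wrist_force: [-0.4, 0.6, 5.3]
opening: 0.011
t 7.075 pos [0.5636 0.2819 0.0646] rot [-1.5708e+00 -8.0000e-04  4.1900e-01] F [-0.4  0.6  5.3] op 0.011
shift cm [ 0.03 -0.14 -0.06] turn -0.003
t 7.125 pos [0.5636 0.2819 0.0646] rot [-1.5708e+00 -8.0000e-04  4.1900e-01] F [-1.1 -1.1  6.1] op 0.0107
shift cm [ 0.03 -0.14 -0.06] turn -0.003
```

View pics/w3.png

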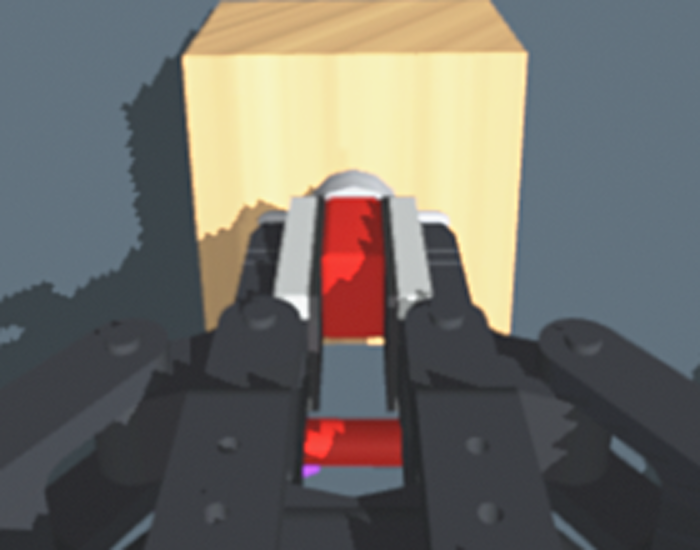

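```bash
python3 -m creep '[[0,-1,0,0],[0,-3,0,0],[0,-5,0,0],[0,-5.1,0,0],[0,0,0,0],[0,0,0,0]]'
python3 -m creep '[[0,0,0,0.137],[0,0,0,0.137],[0,0,0,0.136],[0,0,0,0]]'
python3 -c "
from h import *
to([.5871,-.1149,.205],.011)"
```

```text
time: 7.88
position: [0.5627, 0.2815, 0.2044]
tcp_rot: [-1.571, 0.001, 0.419]
wrist_force: [-0.5, -0.6, -1.8]
opening: 0.0105
time: 8.38
position: [0.562, 0.2812, 0.2028]
tcp_rot: [-1.572, 0.004, 0.011]
wrist_force: [-0.1, -0.0, -0.9]
opening: 0.0111
t 8.375 pos [0.562  0.2812 0.2028] rot [-1.5722  0.004   0.0106] F [-0.1 -0.  -0.9] op 0.0111
shift cm [  2.09  -0.17 -39.64] turn -0.0004
```

```bash
python3 -m creep '[[0.3,0,-5.65,0],[0.3,0,-5.65,0],[0.3,0,-5.65,0],[0.3,0,-5.65,0],[0.3,0,-5.65,0],[0.3,0,-5.65,0],[0.3,0,-5.65,0],[0,0,0,0]]';python3 -m creep '[[0,0,0,0],[0,0,0,0],[0,0,0,0]]'
python3 - <<'E'
from h import *
to([.5871,-.1149,.205],.011)
P=[]
for k in range(5):
    P.append(env.observe()['position']); i=get_image(["wrist","scene","top"][k%3]); 
    if k<3: cv2.imwrite("pics/p%d.png"%k,i[...,::-1])
print(np.mean(P,0),np.std(P,0))
w=cv2.imread("pics/p0.png");s=cv2.imread("pics/p1.png");t=cv2.imread("pics/p2.png")
cv2.imwrite("pics/p.png",np.vstack([np.hstack([crop(w,210,150,130,97,3)[:291],crop(s,120,60,90,65,4.48)[:291,:400]]),np.hstack([crop(t,385,165,90,65,4.33)[:281,:390],crop(s,60,20,200,140,2)[:281]])]))
E
```

```text
time: 9.38
position: [0.5874, -0.1175, 0.2037]
tcp_rot: [-1.571, 0.001, 0.005]
wrist_force: [0.2, 0.8, -1.6]
opening: 0.0108
time: 9.75
position: [0.5878, -0.1122, 0.205]
tcp_rot: [-1.571, 0.0, 0.011]
wrist_force: [0.0, -0.1, -2.1]
opening: 0.0109
t 9.75 pos [ 0.5878 -0.1122  0.205 ] rot [-1.5706e+00  3.0000e-04  1.1400e-02] F [ 0.  -0.1 -2.1] op 0.0109
shift cm [-0.08 -0.   -0.27] turn 0.0004
[ 0.58791673 -0.11252664  0.20512853] [5.16364820e-05 2.67126643e-04 8.62890037e-05]Traceback (most recent call last):
  File "<stdin>", line 9, in <module>
    return _nx.concatenate(arrs, 1, dtype=dtype, casting=casting)
           ~~~~~~~~~~~~~~~^^^^^^^^^^^^^^^^^^^^^^^^^^^^^^^^^^^^^^^
ValueError: all the input array dimensions except for the concatenation axis must match exactly, but along dimension 0, the array at index 0 has size 281 and the array at index 1 has size 280
```

```bash
python3 -m creep '[[-0.08,0,-0.24,0],[0,1.3,0,0],[0,1.2,0,0],[0,0,0,0],[0,0,0,0],[0,0,0,0],[0,0,0,0],[0,0,0,0]]'
python3 - <<'E'
from h import *
to([.5871,-.1149,.1736],.011)
w=get_image("wrist")[...,::-1];s=get_image("scene")[...,::-1];t=get_image("top")[...,::-1]
to([.5871,-.1149,.1736],.011)
z=lambda i,x,y,ww,hh: cv2.resize(i[y:y+hh,x:x+ww],(400,300),interpolation=cv2.INTER_CUBIC)
cv2.imwrite("pics/p.png",np.vstack([np.hstack([z(w,200,150,160,120),z(s,130,70,80,60)]),np.hstack([z(t,385,170,80,60),z(s,60,20,200,150)])]))
E
```

```text
time: 11.0
position: [0.5872, -0.116, 0.1803]
tcp_rot: [-1.571, -0.0, 0.009]
wrist_force: [-0.2, -0.1, -1.2]
opening: 0.0106
t 11.0 pos [ 0.5872 -0.116   0.1803] rot [-1.571e+00 -4.000e-04  9.000e-03] F [-0.2 -0.1 -1.2] op 0.0106
shift cm [-0.01  0.67  0.11] turn -0.002
t 11.15 pos [ 0.5871 -0.1159  0.1802] rot [-1.5708e+00 -2.0000e-04  9.0000e-03] F [-0.9 -0.6 -2. ] op 0.0108
shift cm [-0.    0.66  0.1 ] turn -0.002
```

View pics/p.png

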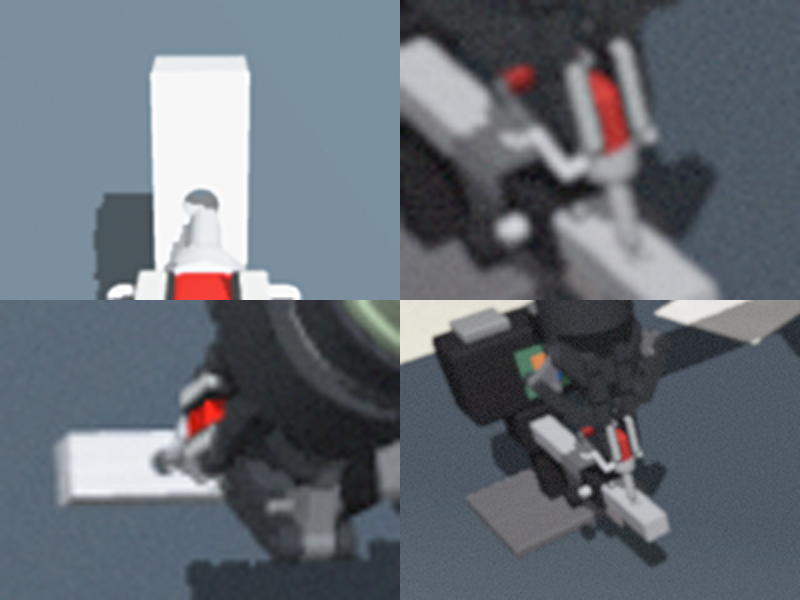

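```bash
python3 - <<'E'
from h import *
w=get_image("wrist");c=get_calibration("wrist");cv2.imwrite("pics/w5.png",w[...,::-1])
g=cv2.cvtColor(w,cv2.COLOR_RGB2GRAY)
for r in range(222,262,2): print(r,g[r,264:300].tolist())
p=env.observe()['position'];print(p)
z=p[2]-.0486
print("tip exp",[proj(c,[p[0],p[1]-.0006+d,z]) for d in(-.0043,0,.0043)])
print("hole exp",[proj(c,[.5871,-.1155+d,.125]) for d in(-.005,0,.005)],"end",proj(c,[.5871,-.0796,.125]))
for r in(172,174,176,178,180):print(r,g[r,280])
E
```

```text
222 [247, 247, 247, 247, 247, 247, 247, 247, 247, 247, 247, 247, 247, 247, 247, 247, 247, 247, 247, 247, 247, 247, 247, 247, 247, 247, 247, 247, 247, 247, 247, 247, 247, 249, 249, 195]
224 [247, 247, 247, 247, 247, 247, 247, 247, 247, 247, 247, 248, 249, 250, 251, 252, 252, 251, 251, 250, 249, 248, 247, 247, 247, 247, 247, 247, 247, 247, 247, 247, 247, 249, 249, 195]
226 [247, 247, 247, 247, 247, 247, 247, 247, 247, 248, 251, 246, 223, 182, 160, 151, 148, 149, 157, 176, 218, 247, 251, 248, 247, 247, 247, 247, 247, 247, 247, 247, 247, 249, 249, 195]
228 [247, 247, 247, 247, 247, 247, 247, 247, 249, 247, 206, 146, 130, 133, 136, 138, 139, 138, 138, 135, 134, 152, 210, 247, 250, 248, 247, 247, 247, 247, 247, 247, 247, 249, 249, 195]
230 [247, 247, 247, 247, 247, 247, 247, 248, 248, 223, 168, 149, 138, 133, 133, 135, 137, 138, 138, 137, 134, 128, 134, 198, 249, 249, 247, 247, 247, 247, 247, 247, 247, 249, 249, 195]
232 [247, 247, 247, 247, 247, 247, 247, 248, 246, 230, 224, 231, 230, 229, 229, 226, 222, 188, 151, 138, 141, 136, 130, 178, 244, 249, 248, 247, 247, 247, 247, 247, 248, 250, 
[... 2246 characters left out ...]
70, 132, 132, 177, 242, 250, 244, 237, 234, 235, 235, 234, 234, 233, 233, 233, 233, 233, 233, 234, 235, 236, 236, 239, 249, 249, 228, 182, 163, 176, 215, 223, 213, 204]
260 [244, 247, 207, 115, 69, 88, 134, 136, 120, 113, 112, 112, 112, 113, 113, 113, 113, 113, 113, 114, 114, 114, 114, 114, 112, 114, 122, 125, 102, 74, 70, 136, 235, 246, 244, 243]
[ 0.58712277 -0.11591392  0.18015193]
tip exp [array([281.05333564, 243.39776109]), array([281.11493234, 237.22692721]), array([281.17735505, 230.9703604 ])]
hole exp [array([281.01920955, 238.89613544]), array([281.0885782 , 231.88336875]), array([281.15899402, 224.76139741])] end [281.61792346 178.26187429]
172 191
174 237
176 236
178 241
180 247
```

The view shows the tip just short of the hole: tip column about 281.3, hole column about 280.1, so I need about −0.8 mm in tool x. I'll correct that and then feel downwards.

```bash
python3 -m creep '[[-0.08,0,0.05,0],[0,0.2,0,0],[0,0.2,0,0],[0,0.1,0,0],[0,0,0,0]]'; python3 -m creep '[[0,0.1,0,0],[0,0,0,0]]'; python3 -m creep '[[0,0.1,0,0],[0,0,0,0]]'
```

```text
time: 11.82
position: [0.5862, -0.1154, 0.1749]
tcp_rot: [-1.571, 0.0, 0.009]
wrist_force: [-0.2, -0.5, -2.0]
opening: 0.0109
time: 12.08
position: [0.5863, -0.1154, 0.174]
tcp_rot: [-1.571, 0.0, 0.009]
wrist_force: [0.5, -0.4, -2.3]
opening: 0.0105
time: 12.32
position: [0.5862, -0.1154, 0.173]
tcp_rot: [-1.571, 0.0, 0.009]
wrist_force: [-0.7, 0.4, -0.6]
opening: 0.0106
```

```bash
python3 -m creep '[[0,0.06,0,0],[0,0,0,0]]'; python3 -m creep '[[0,0.06,0,0],[0,0,0,0]]';  python3 -m creep '[[0,0.04,0,0],[0,0,0,0]]'
```

```text
time: 12.58
position: [0.5863, -0.1154, 0.1724]
tcp_rot: [-1.571, 0.0, 0.009]
wrist_force: [-0.3, -1.1, -2.4]
opening: 0.0111
time: 12.82
position: [0.5862, -0.1155, 0.1718]
tcp_rot: [-1.571, 0.0, 0.009]
wrist_force: [0.2, -0.1, -1.5]
opening: 0.0102
time: 13.08
position: [0.5863, -0.1154, 0.1714]
tcp_rot: [-1.571, 0.0, 0.009]
wrist_force: [-1.1, 0.3, -0.7]
opening: 0.0107
```

```bash
python3 -m creep '[[0,0.08,0,0],[0,0,0,0]]'; python3 -m creep '[[0,0.08,0,0],[0,0,0,0]]';  python3 -m creep '[[0,0.08,0,0],[0,0,0,0]]'
```

```text
time: 13.32
position: [0.5862, -0.1154, 0.1706]
tcp_rot: [-1.571, 0.0, 0.009]
wrist_force: [-0.1, -0.6, -1.5]
opening: 0.0109
time: 13.58
position: [0.5862, -0.1155, 0.1698]
tcp_rot: [-1.571, 0.0, 0.009]
wrist_force: [-1.1, 0.8, -1.8]
opening: 0.0108
time: 13.82
position: [0.5862, -0.1154, 0.169]
tcp_rot: [-1.571, 0.0, 0.009]
wrist_force: [-0.2, 0.1, -2.1]
opening: 0.011
```

The tip is 4.6 mm below bar level with no contact force, so it has entered the hole. I'll carry on gently.

```bash
python3 -m creep '[[0,0.15,0,0],[0,0.15,0,0],[0,0,0,0]]'; python3 -m creep '[[0,0.2,0,0],[0,0.2,0,0],[0,0,0,0]]'
```

```text
time: 14.2
position: [0.5862, -0.1154, 0.1659]
tcp_rot: [-1.571, 0.0, 0.009]
wrist_force: [0.2, 0.4, -0.1]
opening: 0.0109
time: 14.58
position: [0.5861, -0.1154, 0.1618]
tcp_rot: [-1.571, 0.0, 0.009]
wrist_force: [0.3, 0.1, -2.1]
opening: 0.0108
```

```bash
python3 -m creep '[[0,0.2,0,0],[0,0.2,0,0],[0,0,0,0]]'; python3 -c "
from h import *
w=get_image('wrist');s=get_image('scene')
z=lambda i,x,y,ww,hh: cv2.resize(i[y:y+hh,x:x+ww,::-1],(400,300),interpolation=cv2.INTER_CUBIC)
cv2.imwrite('pics/p6.png',np.hstack([z(w,200,150,160,120),z(s,130,70,80,60)]))"
```

```text
time: 14.95
position: [0.5861, -0.1154, 0.1578]
tcp_rot: [-1.571, 0.0, 0.009]
wrist_force: [-0.7, -0.4, -2.3]
opening: 0.0108
```

View pics/p6.png

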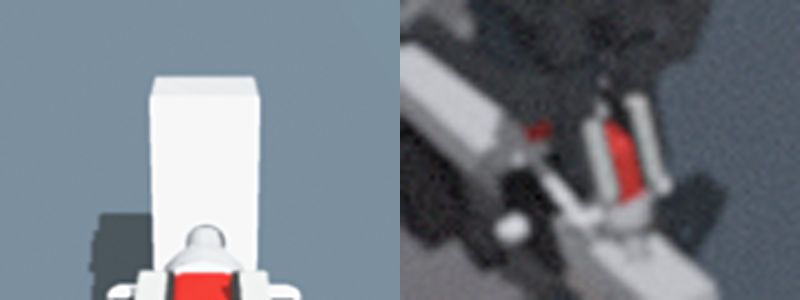

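The pin is inside the hole: the shank enters at wrist-crop (205,240) with the rim around it. Continuing to home.

```bash
python3 -m creep '[[0,0.3,0,0],[0,0.3,0,0],[0,0,0,0]]'; python3 -m creep '[[0,0.3,0,0],[0,0.3,0,0],[0,0,0,0]]';python3 -m creep '[[0,0.2,0,0],[0,0.1,0,0],[0,0,0,0]]'; python3 -m creep '[[0,0.1,0,0],[0,0.05,0,0],[0,0,0,0]]'
```

```text
time: 15.42
position: [0.586, -0.1154, 0.1517]
tcp_rot: [-1.571, 0.001, 0.009]
wrist_force: [0.5, 0.3, -2.0]
opening: 0.0108
time: 15.8
position: [0.5861, -0.1154, 0.1457]
tcp_rot: [-1.571, 0.001, 0.009]
wrist_force: [0.4, -0.4, -1.1]
opening: 0.0112
time: 16.18
position: [0.5862, -0.1154, 0.143]
tcp_rot: [-1.571, 0.0, 0.009]
wrist_force: [0.7, 0.3, -0.7]
opening: 0.0108
time: 16.55
position: [0.5863, -0.1154, 0.1416]
tcp_rot: [-1.571, 0.0, 0.009]
wrist_force: [0.2, 0.5, -2.2]
opening: 0.0105
```

```bash
python3 -m creep '[[0,0.1,0,0],[0,0,0,0]]'; python3 -m creep '[[0,0.1,0,0],[0,0,0,0]]';python3 -m creep '[[0,0.06,0,0],[0,0,0,0]]'
```

```text
time: 16.8
position: [0.5863, -0.1154, 0.1405]
tcp_rot: [-1.571, 0.0, 0.009]
wrist_force: [0.3, 0.2, -1.4]
opening: 0.0106
time: 17.05
position: [0.5864, -0.1154, 0.1397]
tcp_rot: [-1.571, -0.0, 0.009]
wrist_force: [0.0, -0.0, -1.9]
opening: 0.0111
time: 17.3
position: [0.5864, -0.1155, 0.1396]
tcp_rot: [-1.571, -0.001, 0.009]
wrist_force: [-1.4, 0.5, 4.1]
opening: 0.0111
```

The collar met the bar at the predicted height (TCP z 0.1396, 4 N). Releasing.

```bash
python3 -m creep '[[0,0.04,0,0],[0,0,0,0]]'; python3 -m creep '[[0,0,0,0],[0,0,0,0],[0,-0.5,0,0],[0,-3,0,0],[0,-3,0,0],[0,0,0,0],[0,0,0,0]]' 165
python3 - <<'E'
from h import *
s=get_image("scene");t=get_image("top");o=env.observe();print(o['joints'].round(3))
to([.5863,-.1598,.185],np.pi/2);to([.5863,-.1598,.185],-np.pi/2)
ct,cs=get_calibration("top"),get_calibration("scene")
for n,i,c in(("s",s,cs),("t",t,ct)):
    cv2.imwrite(f"pics/q{n}.png",i[...,::-1])
    h=cv2.cvtColor(i,cv2.COLOR_RGB2HSV)
    k=(((h[...,0]<8)|(h[...,0]>172))&(h[...,1]>130)&(h[...,2]>70)).astype(np.uint8)
    N,L,S,C=cv2.connectedComponentsWithStats(k)
    u=proj(c,[.5863,-.116,.15]);print(n,"exp tab",proj(c,[.588,-.115,.1475]),"sleeve",proj(c,[.588,-.159,.147]))
    print([(S[j],C[j].round(1)) for j in range(1,N) if S[j][4]>8 and abs(C[j]-u).max()<50])
z=lambda i,x,y,ww,hh: cv2.resize(i[y:y+hh,x:x+ww,::-1],(400,300),interpolation=cv2.INTER_CUBIC)
cv2.imwrite('pics/p7.png',np.hstack([z(t,385,155,100,75),z(s,120,60,100,75)]))
E
```

```text
time: 17.55
position: [0.5864, -0.1154, 0.1396]
tcp_rot: [-1.571, -0.001, 0.009]
wrist_force: [-2.3, 1.2, 7.8]
opening: 0.0108
time: 18.42
position: [0.586, -0.1154, 0.2031]
tcp_rot: [-1.571, 0.001, 0.009]
wrist_force: [-0.0, -0.6, 0.2]
opening: 0.0302
[-0.318  0.434 -0.108  1.032  0.     1.244]
t 18.525 pos [ 0.5855 -0.1152  0.2023] rot [-1.5701  0.0021  0.009 ] F [ 0.1 -0.3  0.3] op 0.0306
shift cm [ 0.04  1.73 -4.46] turn -1.5618
t 18.525 pos [ 0.5855 -0.1152  0.2023] rot [-1.5701  0.0021  0.009 ] F [ 0.1 -0.3  0.3] op 0.0306
shift cm [ 0.04  1.73 -4.46] turn 1.5798
s exp tab [174.98035703 111.41263486] sleeve [163.70878654 101.71679301]
[(array([156,  96,  24,  22, 178], dtype=int32), array([169.2, 105.9]))]
t exp tab [421.33170276 200.13285308] sleeve [444.82975343 200.01637746]
[(array([416, 195,  13,   9,  92], dtype=int32), array([421.8, 199.2]))]
```

View pics/p7.png

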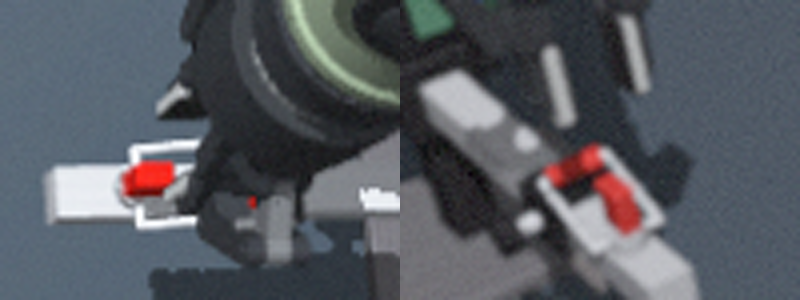

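The pin is home, with the collar on the bar and the loop lying back over the bar. Next I turn the hand 90° to grip the sleeve across its diameter.

```bash
python3 -m creep '[[0,0,0,-0.174],[0,0,0,-0.174],[0,0,0,-0.174],[0,0,0,-0.174],[0,0,0,-0.174],[0,0,0,-0.174],[0,0,0,-0.174],[0,0,0,-0.174]]';python3 -m creep '[[0,0,0,-0.17],[-2.2,0,0,0],[-2.2,0,0,0],[0,0,0,0],[0,0,0,0],[0,0,0,0],[0,0,0,0]]'; python3 - <<'E'
from h import *
to([.5863,-.1598,.139],np.pi/2)
i=get_image("wrist");c=get_calibration("wrist")
h=cv2.cvtColor(i,cv2.COLOR_RGB2HSV)
k=(((h[...,0]<8)|(h[...,0]>172))&(h[...,1]>130)&(h[...,2]>70)).astype(np.uint8)
N,L,S,C=cv2.connectedComponentsWithStats(k)
print("exp",proj(c,[.5863,-.1598,.147]),proj(c,[.5863,-.116,.16]),[(S[j],C[j].round(1)) for j in range(1,N) if S[j][4]>20])
cv2.imwrite("pics/w8.png",i[...,::-1])
E
```

```text
time: 19.52
position: [0.5856, -0.1152, 0.2023]
tcp_rot: [-1.569, -0.0, 1.407]
wrist_force: [-0.4, -0.1, -0.4]
opening: 0.0301
time: 20.4
position: [0.5863, -0.159, 0.2036]
tcp_rot: [-1.571, -0.0, 1.571]
wrist_force: [-0.2, 0.0, -0.4]
opening: 0.0303
t 20.4 pos [ 0.5863 -0.159   0.2036] rot [-1.5708e+00 -1.0000e-04  1.5715e+00] F [-0.2  0.  -0.4] op 0.0303
shift cm [-0.08  6.46  0.  ] turn 0.0007
exp [280.46672931 232.65138462] [350.43245454 240.49267017] [(array([271, 211,  16,  45, 598], dtype=int32), array([278.1, 233.7])), (array([330, 220,  32,  28, 777], dtype=int32), array([345.2, 233.6]))]
```

View pics/w8.png

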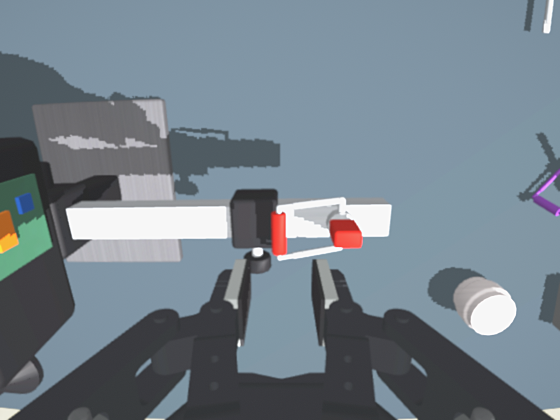

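The sleeve is at (278,234) between the open fingers, the tab at (345,234) is clear to the right, and the clamp lies left below. Descending to grip.

```bash
python3 -m creep '[[-0.15,3,0,0],[0,2,0,0],[0,1.4,0,0],[0,0,0,0],[0,0,0,0]]'; python3 -m creep '[[0,0,0,0],[0,0,0,0],[0,0,0,0],[0,0,0,0],[0,0,0,0]]' 255 25; python3 - <<'E'
import numpy as np
for q in np.arange(0,1.75,.125):
    a=.35+q; print(round(q,2),(46.7*np.array([-np.cos(a),np.sin(a)])).round(1))
E
```

```text
time: 21.08
position: [0.5869, -0.1611, 0.1404]
tcp_rot: [-1.572, 0.0, 1.571]
wrist_force: [0.4, 0.3, 0.9]
opening: 0.0303
time: 21.7
position: [0.5866, -0.1613, 0.1399]
tcp_rot: [-1.572, 0.001, 1.571]
wrist_force: [0.6, -1.7, 1.7]
opening: 0.0085
0.0 [-43.9  16. ]
0.12 [-41.5  21.4]
0.25 [-38.5  26.4]
0.38 [-35.  31.]
0.5 [-30.8  35.1]
0.62 [-26.2  38.7]
0.75 [-21.2  41.6]
0.88 [-15.8  43.9]
1.0 [-10.2  45.6]
1.12 [-4.5 46.5]
1.25 [ 1.4 46.7]
1.38 [ 7.2 46.1]
1.5 [12.9 44.9]
1.62 [18.4 42.9]
```

```bash
python3 -m creep '[[0.24,-0.54,0,0],[0.30,-0.50,0,0],[0.35,-0.46,0,0],[0,0,0,0]]'; python3 -m creep '[[0.42,-0.41,0,0],[0.46,-0.36,0,0],[0.5,-0.29,0,0],[0.54,-0.23,0,0],[0,0,0,0]]'
```

```text
time: 22.2
position: [0.5864, -0.1519, 0.1552]
tcp_rot: [-1.571, 0.001, 1.571]
wrist_force: [-1.6, -2.3, 0.7]
opening: 0.0085
time: 22.82
position: [0.5866, -0.1326, 0.1687]
tcp_rot: [-1.572, 0.001, 1.572]
wrist_force: [-1.4, -4.0, 8.0]
opening: 0.0086
```

```bash
python3 -m creep '[[-0.05,-0.15,0,0],[0,0,0,0]]'; python3 -m creep '[[0.56,-0.17,0,0],[0.57,-0.12,0,0],[0,0,0,0]]';python3 -m creep '[[0.59,-0.04,0,0],[0.58,0.04,0,0],[0,0,0,0]]'
```

```text
time: 23.08
position: [0.5862, -0.1327, 0.1689]
tcp_rot: [-1.571, -0.001, 1.571]
wrist_force: [0.4, 0.1, 1.8]
opening: 0.0085
time: 23.45
position: [0.5863, -0.1212, 0.1719]
tcp_rot: [-1.571, -0.001, 1.572]
wrist_force: [-0.1, 0.1, 2.0]
opening: 0.0081
time: 23.82
position: [0.5863, -0.1096, 0.1718]
tcp_rot: [-1.571, -0.0, 1.572]
wrist_force: [0.6, -0.0, 1.8]
opening: 0.0084
```

```bash
python3 -m creep '[[0.57,0.11,0,0],[0.55,0.18,0,0],[0,0,0,0]]'; python3 -m creep '[[0,0,0,0],[0,0,0,0],[0,0,0,0],[0,0,0,0]]' 165; python3 -m creep '[[0,-1,0,0],[0,-1.5,0,0],[0,-1.5,0,0],[0,0,0,0],[0,0,0,0],[0,0,0,0],[0,0,0,0]]'
python3 - <<'E'
from h import *
i=get_image("wrist");s=get_image("scene");c=get_calibration("wrist");print(env.observe()['position'])
h=cv2.cvtColor(i,cv2.COLOR_RGB2HSV)
k=(((h[...,0]<8)|(h[...,0]>172))&(h[...,1]>130)&(h[...,2]>70)).astype(np.uint8)
N,L,S,C=cv2.connectedComponentsWithStats(k)
print("exp sleeve",proj(c,[.5863,-.116+.041,.108]),"tab",proj(c,[.5863,-.116,.16]),[(S[j],C[j].round(1)) for j in range(1,N) if S[j][4]>20])
z=lambda i,x,y,ww,hh: cv2.resize(i[y:y+hh,x:x+ww,::-1],(400,300),interpolation=cv2.INTER_CUBIC)
cv2.imwrite('pics/p9.png',np.hstack([z(i,140,110,320,240),z(s,120,60,120,90)]))
E
```

```text
time: 24.2
position: [0.5863, -0.0984, 0.1689]
tcp_rot: [-1.571, -0.001, 1.572]
wrist_force: [-0.9, 2.5, 3.7]
opening: 0.0085
time: 24.7
position: [0.5862, -0.0993, 0.1689]
tcp_rot: [-1.571, 0.0, 1.571]
wrist_force: [0.1, 0.3, -0.2]
opening: 0.0301
time: 25.58
position: [0.586, -0.0991, 0.2085]
tcp_rot: [-1.57, -0.0, 1.571]
wrist_force: [0.2, 0.2, -0.0]
opening: 0.0299
[ 0.58607094 -0.09909866  0.20858627]
exp sleeve [311.9365446  211.98895511] tab [255.19232434 237.80950006] [(array([307, 194,  12,  36, 362], dtype=int32), array([312.8, 211. ])), (array([243, 218,  28,  27, 683], dtype=int32), array([256.4, 231.1]))]
```

View pics/p9.png

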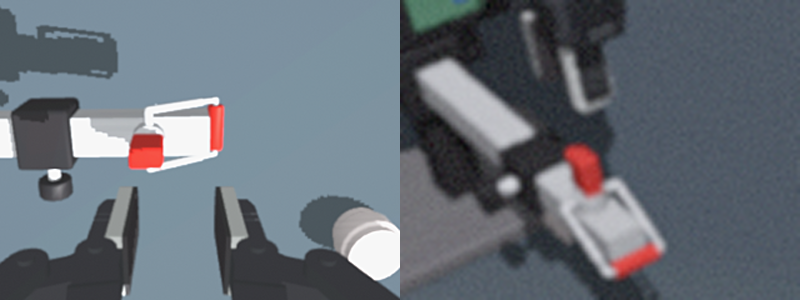

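The loop has dropped onto the bar's end; the sleeve is at wrist (313,211), as predicted. I'll turn back to yaw 0 (22 mm pad width along the bar), close the fingers and press on the sleeve outside the bar end.

```bash
python3 -m creep '[[0,0,0,0.174],[0,0,0,0.174],[0,0,0,0.174],[0,0,0,0.174],[0,0,0,0.174],[0,0,0,0.174],[0,0,0,0.174],[0,0,0,0.174]]' 255 40;python3 -m creep '[[0,0,0,0.17],[0,0,3.3,0],[0,4,0,0],[0,3,0,0],[0,0,0,0],[0,0,0,0],[0,0,0,0]]'; python3 -c "
from h import *
to([.5863,-.0665,.113],.009)"
```

```text
time: 26.68
position: [0.5862, -0.0991, 0.2088]
tcp_rot: [-1.571, 0.0, 0.173]
wrist_force: [-0.7, -1.3, -0.1]
opening: -0.0001
time: 27.55
position: [0.5871, -0.0665, 0.1406]
tcp_rot: [-1.571, -0.003, 0.009]
wrist_force: [0.1, 0.2, 0.5]
opening: -0.0001
t 27.55 pos [ 0.5871 -0.0665  0.1406] rot [-1.5714 -0.0027  0.0088] F [0.1 0.2 0.5] op -0.0001
shift cm [-0.09  2.76  0.  ] turn -0.0002
```

```bash
python3 -m creep '[[-0.05,1.2,0,0],[0,1.2,0,0],[0,0.2,0,0],[0,0,0,0]]'; python3 -m creep '[[0,0.15,0,0],[0,0,0,0]]';python3 -m creep '[[0,0.15,0,0],[0,0,0,0]]'
```

```text
time: 28.05
position: [0.5851, -0.0661, 0.1125]
tcp_rot: [-1.571, 0.001, 0.009]
wrist_force: [-0.4, -0.0, 0.7]
opening: 0.0
time: 28.3
position: [0.5857, -0.0661, 0.1117]
tcp_rot: [-1.571, -0.0, 0.009]
wrist_force: [0.7, 1.1, 1.6]
opening: 0.0003
time: 28.55
position: [0.5857, -0.0655, 0.1103]
tcp_rot: [-1.569, -0.001, 0.009]
wrist_force: [-0.9, 3.0, 4.1]
opening: -0.0003
```

```bash
python3 -m creep '[[0,0.15,0,0],[0,0,0,0]]';python3 -m creep '[[0,0.12,0,0],[0,0,0,0]]'
```

```text
time: 28.8
position: [0.5857, -0.065, 0.1088]
tcp_rot: [-1.569, -0.001, 0.01]
wrist_force: [-1.1, 4.6, 4.9]
opening: -0.0002
time: 29.05
position: [0.5857, -0.0644, 0.1074]
tcp_rot: [-1.567, -0.001, 0.01]
wrist_force: [0.7, 6.6, 4.1]
opening: -0.0002
```

```bash
python3 -m creep '[[0,0.12,0,0],[0,0,0,0]]'
```

```text
time: 29.3
position: [0.5856, -0.064, 0.1059]
tcp_rot: [-1.566, -0.001, 0.01]
wrist_force: [0.7, 7.0, 1.4]
opening: -0.0001
```

The side force is growing (7 N in y), so the tip is wedging on the sleeve's outer flank. I'll back up and move the fingers inward.

```bash
python3 -m creep '[[0,-0.6,0,0],[0,-0.6,0,0],[0,0,-0.3,0],[0,0,0,0],[0,0,0,0],[0,0,0,0]]'; python3 - <<'E'
from h import *
to([.5863,-.0695,.113],.009)
i=get_image("scene");c=get_calibration("scene");ct=get_calibration("top");t=get_image("top")
for n,i,c in(("s",i,c),("t",t,ct)):
    h=cv2.cvtColor(i,cv2.COLOR_RGB2HSV)
    k=(((h[...,0]<8)|(h[...,0]>172))&(h[...,1]>130)&(h[...,2]>70)).astype(np.uint8)
    N,L,S,C=cv2.connectedComponentsWithStats(k)
    print(n,"exp sleeve",proj(c,[.588,-.0745,.108]),[(S[j],C[j].round(1)) for j in range(1,N) if S[j][4]>8 and abs(C[j]-proj(c,[.588,-.09,.13])).max()<40])
E
```

```text
time: 30.05
position: [0.5859, -0.0687, 0.1183]
tcp_rot: [-1.57, -0.001, 0.009]
wrist_force: [1.0, 5.1, 4.5]
opening: -0.0003
t 30.05 pos [ 0.5859 -0.0687  0.1183] rot [-1.57e+00 -1.00e-03  9.40e-03] F [1.  5.1 4.5] op -0.0003
shift cm [ 0.04  0.53 -0.08] turn 0.0004
s exp sleeve [189.90873744 137.78426317] [(array([170, 105,   6,   8,  26], dtype=int32), array([172.2, 108.8])), (array([185, 137,  14,   8,  53], dtype=int32), array([190.5, 140.2]))]
t exp sleeve [394.33287598 204.77278056] []
```

The 5 N here comes from the fingers' rounded corner on the bar's end. Pressing directly over the sleeve needs y ≈ −0.069, just off the bar end. I'll ease out slightly and descend.

```bash
python3 -m creep '[[0,0,0.06,0],[0,0,0,0]]'; python3 -m creep '[[0,0.3,0,0],[0,0,0,0]]'; python3 -m creep '[[0,0.2,0,0],[0,0,0,0]]'
```

```text
time: 30.4
position: [0.5856, -0.0687, 0.118]
tcp_rot: [-1.571, -0.0, 0.009]
wrist_force: [2.0, 3.6, 2.5]
opening: -0.0001
time: 30.65
position: [0.585, -0.0686, 0.1144]
tcp_rot: [-1.571, 0.001, 0.009]
wrist_force: [0.5, 2.0, 0.1]
opening: -0.0002
time: 30.9
position: [0.5851, -0.0686, 0.1126]
tcp_rot: [-1.571, 0.001, 0.009]
wrist_force: [0.2, 2.0, -0.1]
opening: 0.0001
```

```bash
python3 -m creep '[[0,0.2,0,0],[0,0,0,0]]'; python3 -m creep '[[0,0.15,0,0],[0,0,0,0]]'; python3 -m creep '[[0,0.1,0,0],[0,0,0,0]]'
```

```text
time: 31.15
position: [0.5854, -0.0686, 0.1108]
tcp_rot: [-1.571, 0.0, 0.009]
wrist_force: [0.7, 2.5, -0.3]
opening: 0.0002
time: 31.4
position: [0.5855, -0.0686, 0.1095]
tcp_rot: [-1.571, 0.0, 0.009]
wrist_force: [1.2, 1.9, 0.5]
opening: -0.0001
time: 31.65
position: [0.5856, -0.0686, 0.1085]
tcp_rot: [-1.571, -0.0, 0.009]
wrist_force: [0.0, 2.1, -0.1]
opening: -0.0001
```

```bash
python3 -m creep '[[0,0,0,0],[0,0,0,0]]'; python3 - <<'E'
from h import *
i=get_image("scene");c=get_calibration("scene");cv2.imwrite("pics/s10.png",i[...,::-1])
h=cv2.cvtColor(i,cv2.COLOR_RGB2HSV)
k=(((h[...,0]<8)|(h[...,0]>172))&(h[...,1]>130)&(h[...,2]>70)).astype(np.uint8)
N,L,S,C=cv2.connectedComponentsWithStats(k)
print([(S[j],C[j].round(1)) for j in range(1,N) if S[j][4]>8 and abs(C[j]-proj(c,[.588,-.09,.13])).max()<40])
for q in(3.2,3.3,3.4,3.5,3.6,3.8,4.2):
    a=q-2.79;r=.0467 if q<3.3 or q>4 else .0494
    print(q,[proj(c,[.588+d,-.1155+r*np.cos(a),.131-r*np.sin(a)]).round(1) for d in(-.0145,0,.0145)])
cv2.imwrite('pics/p10.png',cv2.resize(i[80:170,130:250,::-1],(800,600),interpolation=cv2.INTER_CUBIC))
E
```

```text
time: 31.9
position: [0.5856, -0.0686, 0.1086]
tcp_rot: [-1.571, -0.0, 0.009]
wrist_force: [1.4, 1.8, 0.5]
opening: 0.0005
[(array([172, 110,   5,   8,  22], dtype=int32), array([173.9, 113.8])), (array([185, 139,   5,   6,  21], dtype=int32), array([187. , 141.6]))]
3.2 [array([196.4, 133.3]), array([190. , 136.5]), array([183.5, 139.6])]
3.3 [array([196.9, 135.6]), array([190.6, 138.8]), array([184.2, 142. ])]
3.4 [array([196.6, 136.7]), array([190.3, 139.8]), array([183.9, 143. ])]
3.5 [array([196.1, 137.5]), array([189.8, 140.6]), array([183.4, 143.8])]
3.6 [array([195.5, 138.1]), array([189.2, 141.2]), array([182.9, 144.3])]
3.8 [array([193.9, 138.6]), array([187.7, 141.7]), array([181.4, 144.8])]
4.2 [array([189.4, 135.8]), array([183.2, 138.8]), array([177. , 141.9])]
```

```bash
python3 -m creep '[[0,-0.3,0.3,0],[0,-3,0,0],[0,-5,0,0],[0,-1.5,1.8,0],[0,0,0,0],[0,0,0,0],[0,0,0,0]]'; python3 - <<'E'
from h import *
s=env.observe();print(s['position'],s['tcp_rot'],s['wrist_force'])
for n in("wrist","scene","top"):
    i=get_image(n);c=get_calibration(n);cv2.imwrite(f"pics/r_{n}.png",i[...,::-1])
    h=cv2.cvtColor(i,cv2.COLOR_RGB2HSV)
    k=(((h[...,0]<8)|(h[...,0]>172))&(h[...,1]>130)&(h[...,2]>70)).astype(np.uint8)
    N,L,S,C=cv2.connectedComponentsWithStats(k)
    o=np.array([.587,-.116,.131])
    print(n,[(S[j],C[j].round(1)) for j in range(1,N) if S[j][4]>8 and abs(C[j]-proj(c,[.588,-.09,.13])).max()<70])
    print(" tab",proj(c,o+[0,0,.0165]).round(1),"end",proj(c,o+[0,.036,-.006]).round(1),[(q,proj(c,o+[0,.0467*np.cos(q-2.79),-.0467*np.sin(q-2.79)]).round(1)) for q in(3.2,3.3,3.4,4.2)])
w=cv2.imread("pics/r_wrist.png");s=cv2.imread("pics/r_scene.png");t=cv2.imread("pics/r_top.png")
z=lambda i,x,y,ww,hh: cv2.resize(i[y:y+hh,x:x+ww],(400,300),interpolation=cv2.INTER_CUBIC)
cv2.imwrite('pics/p11.png',np.vstack([np.hstack([z(w,160,120,240,180),z(s,120,80,100,75)]),np.hstack([z(t,385,165,80,60),z(cv2.imread("pics/s10.png"),120,80,100,75)])]))
E
```

```text
time: 32.83
position: [0.5843, -0.0476, 0.2049]
tcp_rot: [-1.57, 0.003, 0.009]
wrist_force: [-0.2, -0.9, -0.3]
opening: -0.0004
[ 0.58434808 -0.0476344   0.20491347] [-1.5704803   0.0028732   0.00877696] [-0.2387069  -0.91457019 -0.25225657]
wrist [(array([265, 237,  36,  12, 387], dtype=int32), array([282.3, 242.1]))]
 tab [283.9 317.2] end [284.3 259.4] [(3.2, array([284.3, 244.4])), (3.3, array([284.2, 244.6])), (3.4, array([284.1, 245.4])), (4.2, array([283.6, 267.5]))]
scene [(array([170, 104,  11,  14, 107], dtype=int32), array([175.5, 110.4])), (array([185, 135,  13,  10,  59], dtype=int32), array([190.8, 139.6]))]
 tab [175.2 111. ] end [187.2 129.2] [(3.2, array([190.3, 136.1])), (3.3, array([190.1, 137.3])), (3.4, array([189.8, 138.3])), (4.2, array([183.5, 138.5]))]
top [(array([418, 196,   9,   8,  55], dtype=int32), array([422.3, 199.9])), (array([391, 200,   5,  13,  35], dtype=int32), array([392.8, 207.4]))]
 tab [421.9 200.7] end [399.4 203.4] [(3.2, array([394.2, 204.8])), (3.3, array([394.8, 205.3])), (3.4, array([395.6, 205.7])), (4.2, array([408.7, 207.6]))]
```

```bash
python3 - <<'E'
from h import *
ct,cs=get_calibration("top"),get_calibration("scene")
print("sleeve",two(ct,(392.8,207.4),cs,(190.8,139.6)),"tab",two(ct,(422.3,199.9),cs,(175.5,110.4)))
h=cv2.imread("pics/p7.png")
E
```

```text
sleeve (array([ 0.58553259, -0.07389453,  0.10209794]), np.float64(0.003505870658665823)) tab (array([ 0.5871938 , -0.11558318,  0.14940113]), np.float64(0.001952435235786341))
```

View pics/p11.png

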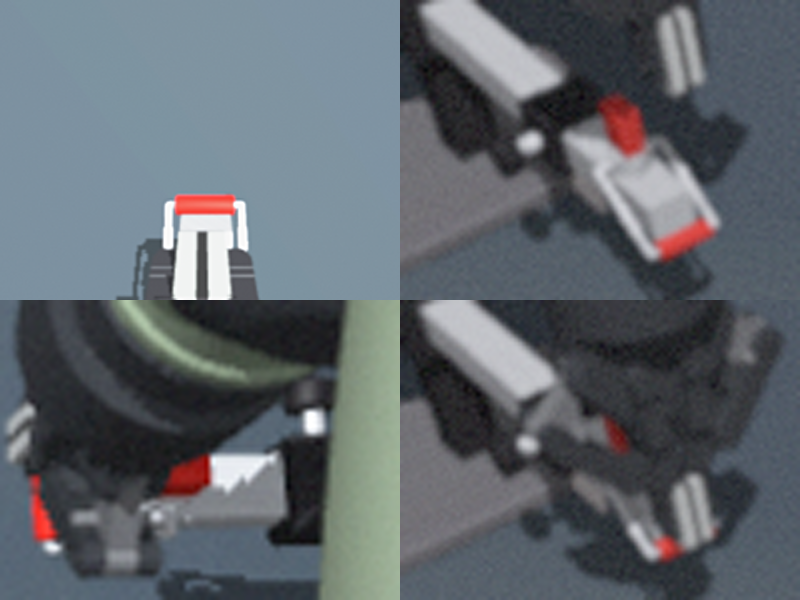

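The sleeve sits lower on the bar's end than before (z ≈ 0.103, q ≈ 3.4), right under the fingertips' last depth, and the tab is unmoved. So I return to the same spot and press further.

```bash
python3 -m creep '[[0.1,0,-2.05,0],[0,3.5,0,0],[0,3.5,0,0],[0,2.4,0,0],[0,0,0,0],[0,0,0,0],[0,0,0,0]]'; python3 -m creep '[[0,0.2,0,0],[0,0,0,0]]'; python3 -m creep '[[0,0.1,0,0],[0,0,0,0]]'
```

```text
time: 33.85
position: [0.5872, -0.0686, 0.1137]
tcp_rot: [-1.572, -0.002, 0.009]
wrist_force: [0.2, 0.6, 0.1]
opening: 0.0001
time: 34.1
position: [0.5869, -0.0683, 0.111]
tcp_rot: [-1.572, -0.001, 0.009]
wrist_force: [-0.1, 0.6, 1.0]
opening: -0.0003
time: 34.35
position: [0.5865, -0.0681, 0.1096]
tcp_rot: [-1.571, 0.0, 0.009]
wrist_force: [0.0, 0.8, -0.9]
opening: 0.0
```

```bash
python3 -m creep '[[0,0.12,0,0],[0,0,0,0]]'; python3 -m creep '[[0,0.12,0,0],[0,0,0,0]]'; python3 -m creep '[[0,0.1,0,0],[0,0,0,0]]'
```

```text
time: 34.6
position: [0.5864, -0.068, 0.1082]
tcp_rot: [-1.571, 0.0, 0.009]
wrist_force: [0.6, 0.6, 1.0]
opening: 0.0001
time: 34.85
position: [0.5864, -0.0681, 0.107]
tcp_rot: [-1.571, 0.0, 0.009]
wrist_force: [-0.2, -0.1, 0.3]
opening: 0.0002
time: 35.1
position: [0.5864, -0.068, 0.106]
tcp_rot: [-1.571, 0.0, 0.009]
wrist_force: [0.3, -0.0, -0.0]
opening: -0.0001
```

```bash
python3 -m creep '[[0,0.12,0,0],[0,0,0,0]]'; python3 -m creep '[[0,0.12,0,0],[0,0,0,0]]'; python3 -m creep '[[0,0.12,0,0],[0,0,0,0]]'; python3 - <<'E'
from h import *
i=get_image("scene");c=get_calibration("scene")
h=cv2.cvtColor(i,cv2.COLOR_RGB2HSV)
k=(((h[...,0]<8)|(h[...,0]>172))&(h[...,1]>130)&(h[...,2]>70)).astype(np.uint8)
N,L,S,C=cv2.connectedComponentsWithStats(k)
print([(S[j],C[j].round(1)) for j in range(1,N) if S[j][4]>4 and abs(C[j]-proj(c,[.588,-.09,.13])).max()<40])
E
```

```text
time: 35.35
position: [0.5864, -0.068, 0.1048]
tcp_rot: [-1.571, 0.0, 0.009]
wrist_force: [-0.7, -0.1, -0.5]
opening: 0.0001
time: 35.6
position: [0.5864, -0.068, 0.1036]
tcp_rot: [-1.571, 0.0, 0.009]
wrist_force: [-0.2, -1.2, -0.4]
opening: -0.0
time: 35.85
position: [0.5864, -0.068, 0.1025]
tcp_rot: [-1.571, 0.0, 0.009]
wrist_force: [0.0, 1.0, -0.4]
opening: -0.0002
[(array([173, 114,   4,   4,   9], dtype=int32), array([174.3, 115.4])), (array([178, 139,   6,   6,  21], dtype=int32), array([180.1, 141.2]))]
```

The force dropped to zero, and the sleeve end is now seen at scene (180,141), matching shut (predicted end 177,142 at 4.2). Retreating and checking.

```bash
python3 -m creep '[[0,0,1,0],[0,-3,0,0],[0,-5,0,0],[0,-4,3,0],[0,0,6,0],[0,0,6,0],[0,0,0,0]]'; python3 -m creep '[[0,0,0,0],[0,0,0,0]]'; python3 - <<'E'
from h import *
s=env.observe();print(s['time'],s['position'],s['wrist_force'])
o=np.array([.587,-.116,.131])
P={}
for n in("scene","top","wrist"):
    i=get_image(n);c=get_calibration(n);cv2.imwrite(f"pics/f_{n}.png",i[...,::-1])
    h=cv2.cvtColor(i,cv2.COLOR_RGB2HSV)
    k=(((h[...,0]<8)|(h[...,0]>172))&(h[...,1]>130)&(h[...,2]>70)).astype(np.uint8)
    N,L,S,C=cv2.connectedComponentsWithStats(k)
    print(n,[(S[j],C[j].round(1)) for j in range(1,N) if S[j][4]>4 and abs(C[j]-proj(c,[.588,-.09,.13])).max()<50], "tab",proj(c,o+[0,0,.0165]).round(1))
    print([(q,[proj(c,o+[d,.0467*np.cos(q-2.79),-.0467*np.sin(q-2.79)]).round(1) for d in(-.0145,.0145)]) for q in(3.4,3.8,4.2)])
# lookalike/lens/driver drift: compare first and last pictures
a=cv2.imread("pics/t0.png");b=cv2.imread("pics/f_top.png");d=cv2.absdiff(a,b).max(2)
for n,(x,y,w,hh) in dict(lens=(285,125,45,45),shell=(185,115,70,55),driver=(290,285,30,85),purple=(255,195,35,45),pink=(138,160,40,42)).items(): print(n,d[y:y+hh,x:x+w].mean().round(2),(d[y:y+hh,x:x+w]>60).sum())
E
```

```text
time: 36.78
position: [0.5844, 0.0966, 0.2228]
tcp_rot: [-1.57, -0.0, 0.016]
wrist_force: [0.7, -0.2, 0.6]
opening: 0.0002
time: 37.02
position: [0.5851, 0.091, 0.2225]
tcp_rot: [-1.571, 0.0, 0.008]
wrist_force: [-0.7, 0.2, 0.4]
opening: -0.0
37.025 [0.58508682 0.0909758  0.22248835] [-0.65570042  0.24421342  0.37053327]
scene [(array([169, 104,  12,  14, 106], dtype=int32), array([175.1, 109.7])), (array([177, 138,   6,   7,  26], dtype=int32), array([179.7, 140.6]))] tab [175.2 111. ]
[(3.4, [array([196.1, 135.2]), array([183.4, 141.5])]), (3.8, [array([193.6, 137. ]), array([181.1, 143.2])]), (4.2, [array([189.6, 135.5]), array([177.3, 141.5])])]
top [] tab [421.9 200.7]
[(3.4, [array([396. , 213.1]), array([395.1, 198.3])]), (3.8, [array([401.2, 214.3]), array([400.4, 199.7])]), (4.2, [array([409.2, 214.8]), array([408.3, 200.4])])]
wrist [] tab [281.4 426.3]
[(3.4, [array([267.5, 361.6]), array([295.9, 361.8])]), (3.8, [array([268.1, 362.5]), array([295.1, 362.6])]), (4.2, [array([268.4, 370.2]), array([294.5, 370.3])])]
lens 75.81 1065
shell 27.75 0
driver 43.84 526
purple 26.67 0
pink 27.85 0
```

```bash
python3 - <<'E'
from h import *
a=cv2.imread("pics/s0.png");b=cv2.imread("pics/f_scene.png");d=cv2.absdiff(a,b).max(2)
for n,(x,y,w,hh) in dict(lens=(155,232,45,45),shell=(188,290,95,90),driver=(303,145,62,42)).items(): print(n,np.median(d[y:y+hh,x:x+w]),(d[y:y+hh,x:x+w]>60).sum())
env.finish_job()
E
```

```text
lens 7.0 0
shell 6.0 0
driver 6.0 0
the job is handed in; nothing more can be done
```

The pin is through the bar's cross hole with its collar home, and the sprung loop has snapped shut under the bar. I handed the job in at about 37 s with the gripper clear.

**Pin:** I took the red pin from the block and found the hole with the wrist camera. The pin went down with no noticeable contact force until the collar met the bar. It met the bar at the predicted height, and I pressed to about 8 N to seat it. The loop lay over the bar, away from the free end.

**Loop:** I swung the loop over by its sleeve, let it drop onto the bar's end and pressed it down with closed fingers.
- **Swing:** the arc was slightly tight at one point, about 9 N, and I corrected it.
- **First press:** it slid onto the sleeve's outer side, with about 7 N sideways. I backed off.
- **Repositioning:** the fingers touched the bar's end at about 5 N.
- **Second press:** the sleeve went under with almost no force on the fingers.

**Last checks:**
- **Loop shut:** in the scene camera, the visible end of the sleeve is within about 3 pixels of where it should be when shut. The bar hid the rest, and the top and wrist cameras showed no sleeve, so this rests on one view.
- **Collar home:** the tab was about 1 pixel above its predicted place, which I took as noise. I did not touch it again to confirm.
- **Other items:** the lens, shell and screwdriver are unchanged in the scene camera. In the top camera the lens and screwdriver areas differed, probably because the arm or its shadow covered them. The pink and purple look-alikes are unchanged in the top camera.

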